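# Clamp a pressure canner lid down evenly

### The arm

A 7-joint arm with a two-finger parallel gripper is mounted at the origin on a cart in front of the work surface, level with it; the furniture and walls round the work are solid. World frame = base frame: x ahead of the robot, y to its left, z up, the work surface at z = 0. Lengths are in m, angles in rad, forces in N, time in s.
With the tool pointing down it reaches from about 0.4 to 0.85 m from the base axis. Payload 10.4 kg.
Tool frame: the origin (TCP) lies midway between the tips of the shut fingers; the grasp point (between the pads) lies 19 mm behind it (manip.hold_point_z is the distance from the TCP to the grasp point, in m); z points along the fingers, y is the line along which they close (so a half turn about z gives the same grasp; the last joint's range is limited). The gripper opens to 85 mm and grips with 20 to 120 N. Pads are 22 mm wide; open, the fingers measure 114 mm over their backs; the gripper's body (76 mm by 85 mm) begins 54 mm behind the grasp point. The pads swing forward as they close: fully open they stand 13 mm farther back than shut.
Start: joints at [-1.372, 0.332, -0.065, 1.46, 0.022, 1.35, -0.088], TCP at [0.137, 0.61, 0.231] pointing down, gripper open.
Joint ranges: [-2.6, 2.6], [-0.5, 2.12], [-1.47, 1.34], [0.16, 2.42], [-1.27, 4.41], [0.06, 2.06], [-2.6, 2.6]. Speed limits (rad/s): [2.22, 2.22, 2.79, 2.79, 3.14, 3.14, 3.14].

### API

Orientations are given as a unit quaternion [x, y, z, w].
In Python, from workcell import manip, eyes, job gives the robot as it stands.
- The arm moves only by the shell command python3 -m crank 'ROWS' [FORCE]. ROWS is JSON, a list that holds one entry, the list of rows, each a list of 7 numbers: the finger opening in cm, from 0 to 8.54, then the shift along the world's x, y, z in cm, then the turn, a rotation vector about the world's x, y, z in degrees. In form: [[[hand, x, y, z, ax, ay, az], ...]]. A call has 1 to 20 rows; each row shifts and turns the commanded pose from where the row before left it; what a row does not reach is not made up. A row lasts 1/8 s, in which the tool goes at most 62.5 mm and 10.7 degrees, less where a joint would pass 70% of its speed; a pose out of reach is approached as far as the arm can. A call with a gripper value outside its range is refused whole. The fingers move at their own pace and stop on an object; FORCE is the grip in N (left out, the last holds). Time passes only in rows, so rows that do not move let the fingers close. It gives the time, the measured TCP pose, the force, the opening and the grip force at its end, in the units of the state.
- manip.get_obs(): the state, without advancing time (a new reading comes with each control period).
- eyes.camera(name): name is "scene" or "top" or "wrist"; returns (picture, depth): 420x560x3 uint8, red, green, blue; 420x560 float32, m along the optical axis (not along the pixel's ray), 0 where there is no reading.
- eyes.camera_params(name): a dict with "fx", "fy", "cx", "cy" (pixels), "world_from_camera" (4x4, takes a point from camera to world coordinates); the wrist camera has in their place "hand_eye" (4x4, takes a point from camera to tool coordinates, whose origin is the TCP and whose axes are the flange's). Camera axes: x right, y down, z forward; pixel columns grow to the right and rows downward; lengths in m; the calibration is good to about 2 mm. The wrist camera is an equidistant fisheye: a pixel r from the principal point sees the ray r / f radians off the axis. A picture is of the moment at which its call begins: read the wrist's pose just before it. camera_params takes no time and is no camera call.
- job.hand_in(): hands the job in; it is judged then, once.
The state is a dict: "clock": time; "joint_pos": joint angles; "joint_velocities": joint speeds; "tau": joint torques, N m; "position": TCP position; "ee_rot": TCP orientation; "ft_force": force on the tool from outside, world axes, zero at the start; "torque": the same for the moment, N m; "grip_width": opening from 0.0 (shut) to 1.0 (fully open); "grasp_force": force on a finger pad.
Only numpy, scipy, OpenCV 4.12 (cv2) and the standard library are available. Lean on these libraries where they do the work, as an engineer would, in place of code of your own. Each camera call takes 0.05 s, during which the arm holds its last target. There are 200 camera calls.

### The job

The pressure canner is loaded and its lid lies loose on the rubber sealing ring: clamp the lid down evenly with the four wing knobs, working crosswise (after each knob the one opposite) in two rounds. In the first round draw the lid down level, about half way into the rubber, with all four knobs bearing on it; in the second snug each knob until the lid is hard home all round and every knob is firm, without cocking the lid (it should stay level within about a degree) or overtightening. Leave the other things on the worktop where they are.

Things in the scene. Friction and masses are not known exactly. Their poses are not given: they have to be found in the camera images.
- pot: Bright metal pressure canner, 144 mm across the rim, 78 mm high, two black side grips along its +y and -y; heavy, does not move or turn. Origin: centre of its underside on the worktop; z up. Four upright 10 mm bolts on a circle of 80 mm radius at 45, 135, 225 and 315 degrees from its x axis carry the wing knobs; knob_1 is opposite knob_3, knob_2 opposite knob_4.
- lid: Loose metal lid, 142 mm across, about 0.7 kg; four slotted lugs, 8 mm thick, out to 97 mm from the centre, fit round the bolts. On top a low black grip bar, a gauge and a vent pipe, within 53 mm of its axis and 50 mm of its underside. Origin: centre of its underside; z up. The knobs bear on the lugs' upper faces, 8 mm above its origin.
- seal: Sealing ring on the pot's rim: steel carrier with a rubber face. Origin: centre, level with the rim, about 78 mm up. The free rubber stands at z = 5 mm in its frame and yields (48 N per mm over the whole ring); after 3 mm the lid's underside meets the steel stop at z = 2 mm: hard home. Rings vary: its height is only known to 0.5 mm either way, so where a knob comes up firm must be felt. One knob pressing alone tilts the lid 0.03 rad per rad turned.
- knob_1: Black wing knob on the bolt at 45 degrees of the pot's circle. Origin: centre of its bearing face, on the bolt's axis, 91 to 93 mm above the worktop at the start, 0 to 3 mm clear of the lug; z up, x along the wing. The upright wing bar is 46 mm long, 11 mm thick, from 9 to 33 mm above the bearing face; below it a hub 23 mm and a steel washer 30 mm across.
- knob_2: Wing knob like knob_1, on the bolt at 135 degrees. All four: turned clockwise seen from above they go down 3.2 mm per radian. The stiff thread drags 0.18 N m either way, so they stay where left; each newton of clamping adds 0.0032 N m (of this a push along the bolt can carry part): slowly while rubber yields, fast once home. Snug is about 45 N, over 90 N is too much.
- knob_3: Wing knob like knob_1, on the bolt at 225 degrees of the pot's circle, opposite knob_1. When a turn stops, the thread's drag may act either way, most of all after turns over 0.2 rad, so judge a knob by the change in torque at rest from a free turn of the same small size (0.12 to 0.2 rad): 45 N shows as about 0.14 N m.
- knob_4: Wing knob like knob_1, on the bolt at 315 degrees of the pot's circle, opposite knob_2.
- spice_jar: Spice jar with a green cap, 46 mm across, 106 mm high. Leave it alone. Origin: centre of its underside.
- lemon: Lemon, 78 x 55 x 56 mm. Leave it alone. Origin: centre of its underside.
- peeler: Dark green vegetable peeler lying flat, 170 x 25 x 18 mm. Leave it alone. Origin: centre of its underside.
- salt_mill: Small grey salt mill, 44 mm across, 90 mm high. Leave it alone. Origin: centre of its underside.
- notebook: Purple ring-bound notebook lying flat, 148 x 109 x 14 mm. Leave it alone. Origin: centre of its underside.
- wooden_spoon: Wooden spoon lying flat, 311 x 44 x 14 mm. Leave it alone. Origin: centre of its underside.

How it is judged:
On the way:
1. all four knobs bear on the lid (within 1.5 mm) and the lid is part of the way down (between 0.8 and 2.7 mm of the 3 mm) and level within 0.6 degrees (z of each of knob_1, knob_2, knob_3, knob_4 in the frame of lid below 0.0095 m and z of lid in the frame of seal between 0.0023 and 0.0042 m and angle between lid's own z axis and vertical below 0.0105 rad), for 0.2 s.
At the end, for the whole second after the job is handed in: The lid is home on the steel stop of the sealing ring (its underside less than 0.3 mm above the stop), level within 0.23 degrees and at rest, and each of the four knobs presses on it with more than 8 N (contact force between each of knob_1, knob_2, knob_3, knob_4 and lid above 8 N and z of lid in the frame of seal below 0.0023 m and angle between lid's own z axis and vertical below 0.004 rad and linear speed of lid below 0.01 m/s); the robot touches nothing.
It fails at once if the lid cocked by more than 1.3 degrees (angle between lid's own z axis and vertical above 0.0227 rad).
It fails at once if a knob overtightened: it presses on the lid with more than 90 N (contact force between any of knob_1, knob_2, knob_3, knob_4 and lid above 90 N).
It fails at once if two neighbouring knobs drawn down (each over 6 N) while the knobs opposite them are both still loose (under 0.5 N) ((contact force between each of knob_1, knob_2 and lid above 6 N and contact force between each of knob_3, knob_4 and lid below 0.5 N) or (contact force between each of knob_2, knob_3 and lid above 6 N and contact force between each of knob_4, knob_1 and lid below 0.5 N) or (contact force between each of knob_3, knob_4 and lid above 6 N and contact force between each of knob_1, knob_2 and lid below 0.5 N) or (contact force between each of knob_4, knob_1 and lid above 6 N and contact force between each of knob_2, knob_3 and lid below 0.5 N)).
It fails at once if another thing on the worktop moved by more than 30 mm (distance of any of spice_jar, lemon, peeler, salt_mill, notebook, wooden_spoon from where it was at the start of the episode above 0.03 m).
It also fails if it takes over 72 s, if anything falls off the work surface, if the arm or the gripper's body presses on something with over 40 N, if the wrist force passes 120 N, or if a joint passes its speed limit or range.

## Working session

There is one attempt and no reset: what is moved stays moved. The work goes in short steps, Python scripts to look and compute and a shell command to move; the robot and the scene stay as the last step left them, time stands still between calls to the robot, and variables do not carry over. Pictures are saved under pics/ and viewed, at most 10 in all, crops included, and the job is handed in when it is done.

```bash
ls; mkdir -p pics
python3 - <<'E'
from workcell import manip, eyes, job
import cv2, numpy as np
print(manip.get_obs())
for n in ["top","scene"]:
    p,d=eyes.camera(n); cv2.imwrite(f"pics/{n}0.png",cv2.cvtColor(p,cv2.COLOR_RGB2BGR)); np.savez(f"{n}0.npz",p=p,d=d)
    print(eyes.camera_params(n))
E
```

```text
pics
{'clock': 0.0, 'joint_pos': array([-1.37163361,  0.33288448, -0.06474001,  1.46093534,  0.0215654 ,
        1.34989077, -0.08849828]), 'joint_velocities': array([ 0.00041464,  0.00102191,  0.00103591, -0.00106937,  0.00078987,
       -0.00024955,  0.00036173]), 'tau': array([ 3.89189936e-04, -6.25454092e+01,  4.94465546e-02, -3.91611564e+01,
        1.62970321e-02,  9.93910013e-03, -2.00865986e-05]), 'position': array([0.13735684, 0.609338  , 0.230511  ]), 'ee_rot': array([ 1.10628022e-01,  9.93861627e-01, -7.08768875e-04, -6.95580968e-05]), 'ft_force': array([-0.19871959, -0.13287955, -0.56217739]), 'torque': array([ 0.09179975, -0.00481967,  0.00047976]), 'grasp_force': 0.0, 'grip_width': 0.9954418799392591}
{'fx': 440.666030587743, 'fy': 440.666030587743, 'cx': 272.9541720426962, 'cy': 209.6638763789379, 'world_from_camera': array([[-0.02711651, -0.99030139,  0.13626388,  0.35427425],
       [-0.99950519,  0.02468642, -0.01949227,  0.00139146],
       [ 0.01593936, -0.13672502, -0.9904808 ,  1.2381983 ],
       [ 0.        ,  0.        ,  0.        ,  1.        ]])}
{'fx': 424.8282333849232, 'fy': 424.8282333849232, 'cx': 275.24195339151345, 'cy': 207.39960588856715, 'world_from_camera': array([[-0.48573765, -0.36555316,  0.79399611, -0.38939352],
       [-0.87410394,  0.20429371, -0.44068853,  0.48261936],
       [-0.00111333, -0.90809414, -0.4187646 ,  0.57218057],
       [ 0.        ,  0.        ,  0.        ,  1.        ]])}
```

View pics/top0.png

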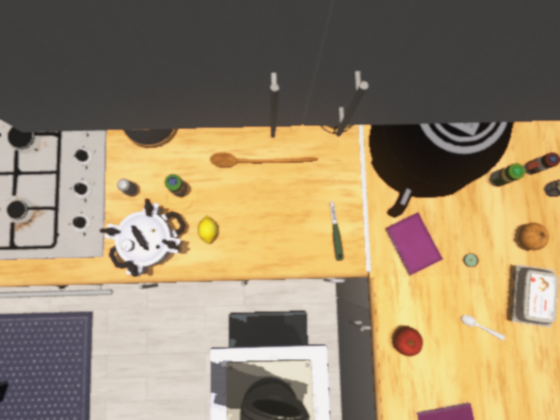

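View pics/scene0.png

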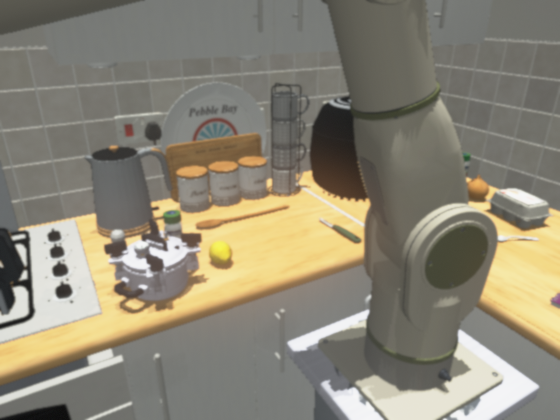

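The top view shows the pot near (145,240), with the salt mill (124,186), jar (175,184) and lemon (207,230) close by. A kettle stands under the wall cabinet. Next I measure the pot and knobs.

```bash
cat > h.py <<'E'
import numpy as np, cv2
from workcell import manip, eyes, job
from scipy.spatial.transform import Rotation as R
def cloud(n,d):
    c=eyes.camera_params(n); v,u=np.mgrid[:420,:560]
    P=np.stack([(u-c['cx'])/c['fx']*d,(v-c['cy'])/c['fy']*d,d],-1)
    T=c['world_from_camera']; return P@T[:3,:3].T+T[:3,3]
E
python3 - <<'E'
from h import *
z=np.load('top0.npz');p,d=z['p'],z['d'];W=cloud('top',d)
cv2.imwrite('pics/topc.png',cv2.cvtColor(cv2.resize(p[165:285,85:225],None,fx=5,fy=5,interpolation=cv2.INTER_CUBIC),cv2.COLOR_RGB2BGR))
g=p.max(-1)
for v,u in [(220,200),(240,145),(230,207),(186,124),(184,175)]: print(u,v,W[v,u].round(3))
roi=np.zeros(g.shape,bool);roi[195:280,95:190]=1
for lo,hi in [(.1,.14),(.05,.1)]:
    m=roi&(g<70)&(W[...,2]>lo)&(W[...,2]<hi)
    n,l,s,c=cv2.connectedComponentsWithStats(m.astype(np.uint8))
    for i in range(1,n):
        if s[i,4]>8:
            q=W[l==i];xy=q[:,:2];e,vec=np.linalg.eigh(np.cov(xy.T));print(lo,s[i,4],c[i].round(1),q.mean(0).round(3),np.percentile(q[:,2],[5,50,95]).round(3),np.degrees(np.arctan2(vec[1,1],vec[0,1])).round(),(np.sqrt(e*12)).round(3))
E
```

```text
200 220 [0.496 0.178 0.039]
145 240 [0.44  0.309 0.104]
207 230 [0.467 0.157 0.051]
124 186 [0.585 0.37  0.089]
175 184 [0.584 0.233 0.106]
0.1 50 [148.5 207.8] [0.521 0.297 0.119] [0.105 0.121 0.126] -177.0 [0.007 0.029]
0.1 45 [136.8 233.2] [0.456 0.323 0.13 ] [0.126 0.13  0.132] -147.0 [0.009 0.034]
0.1 50 [109.9 230.9] [0.464 0.392 0.122] [0.111 0.123 0.127] 87.0 [0.009 0.032]
0.1 14 [144.  244.6] [0.427 0.305 0.127] [0.123 0.127 0.13 ] -158.0 [0.006 0.02 ]
0.1 32 [171.2 244.3] [0.426 0.238 0.124] [0.121 0.125 0.127] 63.0 [0.008 0.028]
0.1 73 [131.7 267.5] [0.371 0.337 0.119] [0.104 0.121 0.127] -145.0 [0.01  0.035]
0.05 14 [173.3 214.9] [0.51  0.248 0.052] [0.05  0.052 0.055] 78.0 [0.005 0.028]
0.05 17 [113.1 257.1] [0.401 0.407 0.053] [0.051 0.053 0.055] -155.0 [0.006 0.034]
0.05 14 [120.4 264.5] [0.381 0.387 0.052] [0.05  0.051 0.053] 88.0 [0.006 0.026]
```

View pics/topc.png

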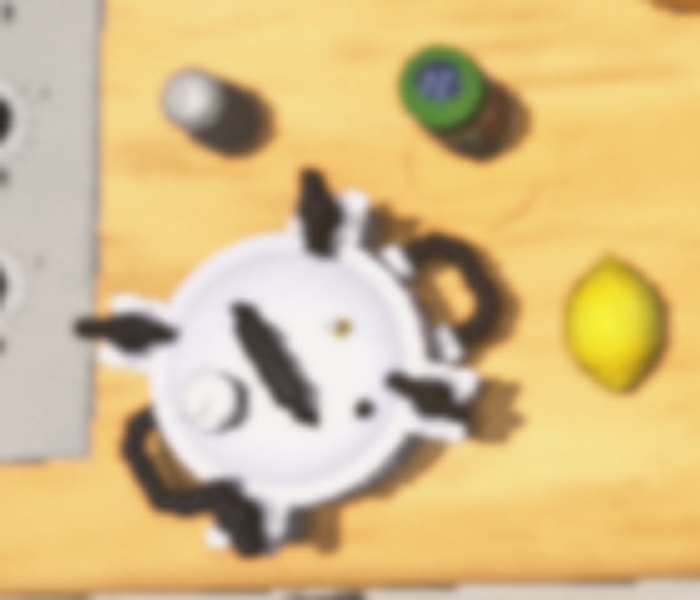

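```bash
python3 -m crank '[[[6,3.5,-3.2,0.5,0,0,0],[6,3.5,-3.2,0.5,0,0,0],[6,3.5,-3.2,0.5,0,0,0],[6,3.5,-3.2,0.5,0,0,0],[6,3.5,-3.2,0.5,0,0,0],[6,3.5,-3.2,0.5,0,0,0],[6,3.5,-3.2,0.5,0,0,0],[6,3.5,-3.3,0.5,0,0,0],[6,3.0,-3.3,0,0,0,0],[6,0,0,0,0,0,0],[6,0,0,0,0,0,0]]]' 30
python3 - <<'E'
from h import *
s=manip.get_obs();print(s['joint_pos'].round(2),s['position'],s['ee_rot'])
p,d=eyes.camera('wrist');np.savez('w0.npz',p=p,d=d,pos=s['position'],q=s['ee_rot'])
cv2.imwrite('pics/w0.png',cv2.cvtColor(p,cv2.COLOR_RGB2BGR));print(eyes.camera_params('wrist'))
E
```

```text
clock: 1.48
position: [0.4469, 0.3202, 0.271]
ee_rot: [0.11, 0.994, -0.0, -0.0]
ft_force: [-0.7, 1.0, 0.0]
grip_width: 0.702
grasp_force: 0.0
[-0.89  0.14  0.21  1.61 -0.03  1.39  0.67] [0.44686451 0.32022541 0.27099924] [ 1.10407537e-01  9.93886327e-01 -5.00735337e-05 -3.77161840e-04]
{'fx': 325.19226210127806, 'fy': 325.19226210127806, 'cx': 279.1037656123053, 'cy': 210.3436248496799, 'hand_eye': array([[-1.92904794e-04, -9.64106634e-01, -2.65515274e-01,
         6.74115751e-02],
       [ 9.99999865e-01, -3.13987552e-04,  4.13583415e-04,
        -3.12576174e-04],
       [-4.82107005e-04, -2.65515159e-01,  9.64106565e-01,
        -1.41899037e-01],
       [ 0.00000000e+00,  0.00000000e+00,  0.00000000e+00,
         1.00000000e+00]])}
```

View pics/w0.png

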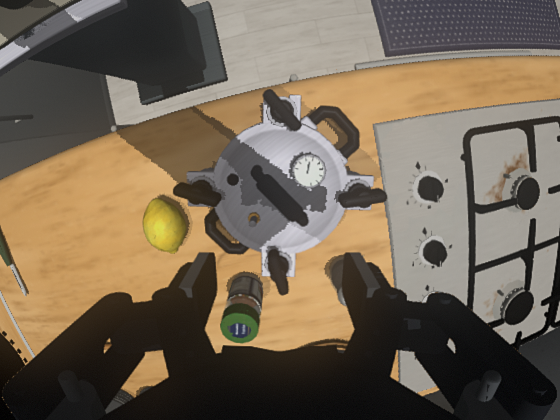

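The wrist view shows the lid, with knobs near (281,108), (199,193), (360,195) and (278,268), and the black grips at (340,130) and (225,235).

```bash
cat >> h.py <<'E'
def wcloud(d,pos,q):
    c=eyes.camera_params('wrist'); v,u=np.mgrid[:420,:560]
    a=(u-c['cx'])/c['fx'];b=(v-c['cy'])/c['fy'];t=np.hypot(a,b)+1e-9
    k=np.tan(np.minimum(t,1.4))/t
    P=np.stack([a*k*d,b*k*d,d],-1);H=c['hand_eye'];P=P@H[:3,:3].T+H[:3,3]
    return P@R.from_quat(q).as_matrix().T+np.array(pos)
def snap(f):
    s=manip.get_obs();p,d=eyes.camera('wrist');np.savez(f,p=p,d=d,pos=s['position'],q=s['ee_rot']);return p,wcloud(d,s['position'],s['ee_rot'])
def knobs(p,W,guess):
    g=p.max(-1)
    out=[]
    for k,c in guess.items():
        r=np.hypot(W[...,0]-c[0],W[...,1]-c[1])
        q=W[(r<.04)&(W[...,2]>.116)&(W[...,2]<.140)&(g<90)&(np.hypot(W[...,0]-.447,W[...,1]-.317)>.052)]
        (x,y),(w,h),a=cv2.minAreaRect((q[:,:2]*1000).astype(np.float32))
        ang=a if w>h else a+90
        out.append((k,np.array([x,y])/1000,ang%180,sorted([w,h]),np.percentile(q[:,2],[50,90]),len(q)))
    return out
G=dict(A=(.519,.300),B=(.461,.391),C=(.429,.237),D=(.374,.335))
E
python3 - <<'E'
from h import *
z=np.load('w0.npz');p=z['p'];W=wcloud(z['d'],z['pos'],z['q'])
for o in knobs(p,W,G): print(o[0],o[1].round(4),round(o[2],1),np.round(o[3],1),o[4].round(4),o[5])
k=knobs(p,W,G);c=np.mean([o[1] for o in k],0);print('c',c,[ (np.hypot(*(o[1]-c)).round(4),np.degrees(np.arctan2(*(o[1]-c)[::-1])).round(1)) for o in k])
r=np.hypot(W[...,0]-c[0],W[...,1]-c[1])
print(np.unique(z['d'])[1000:1010])
# lid disc heights & lugs
for o in k:
    rr=np.hypot(W[...,0]-o[1][0],W[...,1]-o[1][1]);m=(rr<.028)&(rr>.012)&(W[...,2]>.08)&(W[...,2]<.1)&(p.max(-1)>130)
    h=np.histogram(W[m][:,2],np.arange(.08,.1,.001));print(o[0],h[0],np.median(W[m][:,2]))
E
```

```text
A [0.5241 0.3018] 12.6 [15.9 43.7] [0.1231 0.1244] 488
B [0.4658 0.3973] 76.7 [16.1 43.6] [0.1231 0.1245] 586
C [0.4277 0.2432] 49.8 [16.6 44.7] [0.1231 0.1244] 600
D [0.3697 0.3395] 20.1 [15.8 44.6] [0.1232 0.1245] 641
c [0.44682098 0.32045735] [(np.float64(0.0795), np.float64(-13.6)), (np.float64(0.0792), np.float64(76.1)), (np.float64(0.0795), np.float64(-103.9)), (np.float64(0.0794), np.float64(166.1))]
[0.05097441 0.05097479 0.05097501 0.05097787 0.05097833 0.05097855
 0.05097945 0.05097992 0.05098026 0.05098067]
A [  0   0   0   0   0   0   0   0   6 119 170 103  56  56  50  28  24  19
   3   0] 0.09116125752849581
B [  0   0   0   0   0   0   0   0  12 101 186 120  58  56  38  30  24  22
   6   0] 0.09121532391538867
C [0 0 0 0 0 0 0 0 1 9 3 1 0 0 0 0 0 0 0 0] 0.0896624475292949
D [  0   0   0   0   0   0   0   0  13 101 182 171 112 122  66  36  27  10
   3   0] 0.09163022139356658
```

Run:
```python
from h import *
z=np.load('w0.npz');p=z['p'];W=wcloud(z['d'],z['pos'],z['q'])
for o in knobs(p,W,G):
    rr=np.hypot(W[...,0]-o[1][0],W[...,1]-o[1][1]);q=W[(rr<.026)&(W[...,2]>.116)&(W[...,2]<.14)&(p.max(-1)<90)]
    t=q[q[:,2]>.1225]
    e,v=np.linalg.eigh(np.cov(t[:,:2].T));(x,y),wh,a=cv2.minAreaRect((t[:,:2]*1000).astype(np.float32))
    print(o[0],t[:,:2].mean(0).round(4),'pca',np.degrees(np.arctan2(v[1,1],v[0,1])).round(1)%180,'len',np.sqrt(e*12).round(4),'rect',x,y,wh,a,'hist',np.histogram(q[:,2],np.arange(.116,.130,.001))[0], 'top',np.median(q[q[:,2]>.1225][:,2]).round(5))
    m=(rr<.03)&(rr>.012)&(W[...,2]>.086)&(W[...,2]<.093)&(p.max(-1)>90)
    print('  lug',m.sum(),np.histogram(W[m][:,2],np.arange(.086,.0931,.0005))[0])
```

```text
A [0.5236 0.3015] pca 3.1999999999999886 len [0.0091 0.0407] rect 524.6869506835938 300.9353332519531 (42.83183670043945, 12.9619140625) 9.09597396850586 hist [ 13   7   9  15  25  54 109 143  99  14   0   0   0] top 0.12365
  lug 538 [  0   0   0   0   0   6  37  87 107 100  80  48  39  34]
B [0.4661 0.3975] pca 87.3 len [0.0091 0.0418] rect 465.7498474121094 397.6279602050781 (42.98445129394531, 12.478663444519043) 85.28641510009766 hist [ 14  17  13  16  35  55 128 170 119  17   2   0   0] top 0.12368
  lug 573 [  0   0   1   5  11  12  40  69 117  98  85  63  39  33]
C [0.4281 0.2438] pca 60.5 len [0.0091 0.0407] rect 428.3688659667969 242.87820434570312 (42.84362030029297, 13.34528636932373) 66.95293426513672 hist [ 18  11  12  19  27  84 115 193 106  15   0   0   0] top 0.12358
  lug 503 [  0   0   0   0   3   9  38  62 107  96  74  45  36  33]
D [0.3699 0.3397] pca 27.80000000000001 len [0.009  0.0424] rect 369.25177001953125 340.334228515625 (44.009552001953125, 12.095314025878906) 29.96906089782715 hist [  1   0   1   6  36  87 153 206 132  18   1   0   0] top 0.12371
  lug 674 [  0   0   0   1   3  10  48  74 101 119 120  76  52  70]
```

```bash
cat > st.py <<'E'
from h import *
s=manip.get_obs();y=R.from_quat(s['ee_rot']).as_matrix()[:,1]
print('t%.2f'%s['clock'],'pos',(s['position']*100).round(2),'yaw %.2f'%(np.degrees(np.arctan2(y[1],y[0]))),'F',s['ft_force'].round(1),'T',s['torque'].round(3),'j7 %.2f'%s['joint_pos'][6],'w %.2f cm'%(s['grip_width']*8.54),'gf',round(s['grasp_force'],1))
E
python3 st.py; python3 -m crank '[[[3,3.85,-0.95,-5,0,0,8],[3,3.82,-0.9,-5,0,0,7.7],[3,0,0,-3.4,0,0,0],[3,0,0,-3.4,0,0,0],[3,0,0,0,0,0,0],[3,0,0,0,0,0,0]]]' 30 >/dev/null; python3 st.py
```

```text
t1.52 pos [44.65 32.07 27.1 ] yaw 77.39 F [ 0.1  0.9 -1. ] T [ 0.021 -0.016 -0.02 ] j7 0.67 w 6.02 cm gf 0.0
t2.27 pos [52.28 30.27 10.66] yaw 93.06 F [0.6 0.1 0.6] T [ 0.07  -0.009  0.019] j7 1.09 w 2.99 cm gf 0.0
```

```bash
python3 -m crank '[[[3,0.08,-0.1,-0.3,0,0,0],[0.9,0,0,0,0,0,0],[0.9,0,0,0,0,0,0],[0.9,0,0,0,0,0,0],[0.9,0,0,0,0,0,0]]]' 30 >/dev/null; python3 st.py;  python3 -m crank '[[[0.9,0,0,-0.05,0,0,-9],[0.9,0,0,0,0,0,0],[0.9,0,0,0,0,0,0]]]' >/dev/null; python3 st.py
```

```text
t2.90 pos [52.39 30.11 10.3 ] yaw 93.01 F [-0.3  2.1  6.5] T [0.267 0.15  0.152] j7 1.10 w 1.07 cm gf 31.3
t3.27 pos [52.39 30.14 10.25] yaw 83.99 F [-0.6  1.2  6.5] T [ 0.488  0.14  -0.169] j7 0.95 w 1.04 cm gf 31.3
```

```bash
for i in 1 2; do python3 -m crank '[[[0.9,0,0,-0.05,0,0,-9],[0.9,0,0,0,0,0,0],[0.9,0,0,0,0,0,0]]]' >/dev/null; python3 st.py; done
```

```text
t3.65 pos [52.39 30.16 10.2 ] yaw 75.02 F [-0.7  4.2  5.5] T [ 0.699  0.046 -0.185] j7 0.80 w 1.04 cm gf 31.2
t4.03 pos [52.4  30.18 10.16] yaw 66.03 F [1.  3.7 4.2] T [ 0.863  0.006 -0.191] j7 0.65 w 1.05 cm gf 31.2
```

```bash
cat >> h.py <<'E'
def lid(p,W,c=(.4468,.3204),lo=.08,hi=.115):
    # robust plane of bright lid points in the inner disc, by radial shells
    r=np.hypot(W[...,0]-c[0],W[...,1]-c[1]);o=[]
    for a,b in [(.02,.045),(.045,.058),(.060,.069)]:
        q=W[(r>a)&(r<b)&(W[...,2]>lo)&(W[...,2]<hi)&(p.max(-1)>80)]
        A=np.c_[q[:,:2]-c,np.ones(len(q))];w=np.ones(len(q),bool)
        for _ in range(8):
            s=np.linalg.lstsq(A[w],q[w,2],rcond=None)[0];e=q[:,2]-A@s;w=abs(e-np.median(e[w]))<.0012
        o.append((len(q),w.sum(),(s[:2]*1000).round(1),(s[2]*1000).round(2)))
    return o
E
python3 - <<'E'
from h import *
z=np.load('w0.npz');print(lid(z['p'],wcloud(z['d'],z['pos'],z['q'])))
p,W=snap('w1.npz');print(lid(p,W))
E
```

```text
[(3571, np.int64(2080), array([ 7.8, -0.2]), np.float64(101.97)), (3499, np.int64(1870), array([ 4.9, -2.4]), np.float64(97.99)), (2844, np.int64(2333), array([ 2.2, -0.1]), np.float64(91.16))]
[(17013, np.int64(10271), array([-5.9, -0.5]), np.float64(102.1)), (11998, np.int64(7023), array([-4.1,  2.2]), np.float64(98.13)), (8978, np.int64(7730), array([-3.6,  1.6]), np.float64(91.02))]
```

```bash
python3 -m crank '[[[0.9,0,0,-0.05,0,0,-9],[0.9,0,0,0,0,0,0],[0.9,0,0,0,0,0,0]]]' >/dev/null; python3 st.py; python3 -m crank '[[[3,0,0,0,0,0,0],[3,0,0,0,0,0,0],[3,0,0,3,0,0,0],[3,0,0,3,0,0,0],[3,-2.57,0.63,0,0,0,10.1],[3,-2.57,0.63,0,0,0,10.1],[3,-2.57,0.63,0,0,0,10.1],[3,-2.57,0.63,0,0,0,10.1],[3,-2.57,0.63,0,0,0,10.1],[3,-2.57,0.63,0,0,0,10.1],[3,0,0,0,0,0,0]]]' >/dev/null; python3 st.py
python3 - <<'E'
from h import *
p,W=snap('w2.npz');print(lid(p,W))
E
```

```text
t4.45 pos [52.4  30.2  10.11] yaw 57.06 F [0.7 4.8 4.7] T [ 1.022 -0.121 -0.176] j7 0.51 w 1.04 cm gf 31.2
t5.83 pos [36.77 33.86 16.  ] yaw 117.80 F [ 0.  -0.5  0.7] T [ 0.019 -0.024  0.029] j7 1.23 w 3.00 cm gf 0.0
[(2049, np.int64(1399), array([45.6, -5.1]), np.float64(101.98)), (3644, np.int64(1738), array([3.9, 0.3]), np.float64(97.92)), (2995, np.int64(2601), array([-6.8,  1.9]), np.float64(90.91))]
```

```bash
python3 -m crank '[[[3,0.1,0.06,-2,0,0,0],[3,0.1,0.05,-2,0,0,0],[3,0,0,-1.7,0,0,0],[3,0,0,0,0,0,0],[0.9,0,0,0,0,0,0],[0.9,0,0,0,0,0,0],[0.9,0,0,0,0,0,0],[0.9,0,0,0,0,0,0]]]' >/dev/null; python3 st.py; for i in 1 2 3 4 5; do python3 -m crank '[[[0.9,0,0,-0.05,0,0,-9],[0.9,0,0,0,0,0,0],[0.9,0,0,0,0,0,0]]]' >/dev/null; python3 st.py; done;python3 - <<'E'
from h import *
p,W=snap('w3.npz');print(lid(p,W))
E
```

```text
t6.88 pos [37.14 34.03 10.39] yaw 117.62 F [-1.9  4.   2. ] T [0.859 0.384 0.108] j7 1.24 w 1.06 cm gf 31.6
t7.25 pos [37.15 34.01 10.33] yaw 108.77 F [-2.9  4.1  5.3] T [ 0.756  0.496 -0.187] j7 1.09 w 1.04 cm gf 32.0
t7.62 pos [37.15 33.99 10.28] yaw 99.76 F [-2.4  3.6  7.1] T [ 0.618  0.55  -0.152] j7 0.94 w 1.08 cm gf 32.2
t8.00 pos [37.16 33.97 10.24] yaw 90.75 F [-2.9  1.5  8.2] T [ 0.417  0.68  -0.199] j7 0.78 w 1.03 cm gf 32.4
t8.38 pos [37.15 33.95 10.2 ] yaw 81.74 F [-4.2  1.9 10. ] T [ 0.115  0.735 -0.186] j7 0.63 w 1.02 cm gf 32.6
t8.75 pos [37.14 33.93 10.15] yaw 72.74 F [-4.5 -0.2 13.1] T [-0.19   1.033 -0.179] j7 0.48 w 1.01 cm gf 32.8
[(899, np.int64(836), array([187.3, -41.3]), np.float64(107.02)), (11, np.int64(11), array([123.1,  -2.4]), np.float64(103.49)), (544, np.int64(511), array([5.9, 0.9]), np.float64(89.86))]
```

```bash
python3 -m crank '[[[3,0,0,0,0,0,0],[3,0,0,0,0,0,0],[3,0,0,3,0,0,0],[3,0,0,3,0,0,0],[3,0.864,0.53,0,0,0,9.5],[3,0.864,0.53,0,0,0,9.5],[3,0.864,0.53,0,0,0,9.5],[3,0.864,0.53,0,0,0,9.5],[3,0.864,0.53,0,0,0,9.5],[3,0.864,0.53,0,0,0,9.5],[3,0.864,0.53,0,0,0,9.5],[3,0.864,0.53,0,0,0,9.5],[3,0.864,0.53,0,0,0,9.5],[3,0.864,0.53,0,0,0,9.5],[3,0.864,0.53,0,0,0,9.5],[3,0,0,0,0,0,0]]]' >/dev/null; python3 st.py
python3 - <<'E'
from h import *
p,W=snap('w4.npz');print(lid(p,W))
for o in knobs(p,W,G): print(o[0],o[1].round(4),round(o[2],1),np.round(o[3],1),o[4].round(4),o[5])
E
```

```text
t10.80 pos [46.67 39.72 16.  ] yaw 177.04 F [ 0.7 -0.2 -0. ] T [-0.011 -0.025 -0.001] j7 2.32 w 3.01 cm gf 0.0
[(9246, np.int64(5392), array([ 1.4, -0.9]), np.float64(101.35)), (7602, np.int64(4148), array([ 4.9, -1.2]), np.float64(97.34)), (6516, np.int64(5544), array([ 3.8, -0.5]), np.float64(90.3))]
A [0.5242 0.3014] 152.2 [15.7 44.2] [0.1214 0.1227] 1413
B [0.4598 0.3867] 56.9 [27.7 66.6] [0.1233 0.1245] 1403
C [0.4365 0.2612] 179.5 [ 6.  11.8] [0.1218 0.1239] 185
D [0.3708 0.3395] 152.9 [16.  44.1] [0.1209 0.1222] 1236
```

```bash
python3 -m crank '[[[3,0,0,-2,0,0,0],[3,0,0.03,-2,0,0,0],[3,0,0,-1.7,0,0,0],[3,0,0,0,0,0,0],[0.9,0,0,0,0,0,0],[0.9,0,0,0,0,0,0],[0.9,0,0,0,0,0,0],[0.9,0,0,0,0,0,0]]]' >/dev/null; python3 st.py; python3 -m crank '[[[0.9,0,0,-0.056,0,0,-10],[0.9,0,0,-0.056,0,0,-10],[0.9,0,0,-0.056,0,0,-10],[0.9,0,0,0,0,0,0],[0.9,0,0,0,0,0,0]]]' >/dev/null; python3 st.py; python3 -m crank '[[[0.9,0,0,-0.056,0,0,-10],[0.9,0,0,0,0,0,0],[0.9,0,0,0,0,0,0]]]' >/dev/null; python3 st.py;python3 - <<'E'
from h import *
p,W=snap('w5.npz');print(lid(p,W))
E
```

```text
t11.85 pos [46.69 39.83 10.45] yaw 177.07 F [ 1.4 -1.2  3.2] T [-0.118 -0.236 -0.198] j7 2.32 w 1.01 cm gf 31.7
t12.47 pos [46.69 39.83 10.28] yaw 147.14 F [ 1.9 -0.8  5.9] T [-0.187 -0.309 -0.16 ] j7 1.83 w 1.04 cm gf 32.0
t12.85 pos [46.7  39.83 10.24] yaw 137.14 F [ 0.7 -1.2  6. ] T [-0.181 -0.237 -0.152] j7 1.67 w 1.08 cm gf 32.1
[(14246, np.int64(8277), array([ 5.6, -5.4]), np.float64(101.2)), (12468, np.int64(6756), array([ 7.2, -5.9]), np.float64(97.2)), (9361, np.int64(8061), array([ 3. , -4.3]), np.float64(90.21))]
```

```bash
python3 -m crank '[[[3,0,0,0,0,0,0],[3,0,0,0,0,0,0],[3,0,0,3,0,0,0],[3,0,0,3,0,0,0],[3,-0.97,-3.86,0,0,0,3.4],[3,-0.97,-3.86,0,0,0,3.4],[3,-0.97,-3.86,0,0,0,3.3],[3,-0.97,-3.86,0,0,0,3.3],[3,0,0,0,0,0,0]]]' >/dev/null; python3 st.py
```

```text
t14.03 pos [42.73 24.1  16.15] yaw 150.35 F [-0.2  0.5  1.9] T [ 0.029  0.04  -0.01 ] j7 2.03 w 2.99 cm gf 0.0
```

```bash
python3 -m crank '[[[3,0.05,0.2,-2,0,0,0],[3,0.03,0.08,-2,0,0,0],[3,0,0,-1.75,0,0,0],[3,0,0,0,0,0,0],[0.9,0,0,0,0,0,0],[0.9,0,0,0,0,0,0],[0.9,0,0,0,0,0,0],[0.9,0,0,0,0,0,0]]]' >/dev/null; python3 st.py; python3 -m crank '[[[0.9,0,0,-0.056,0,0,-10],[0.9,0,0,-0.056,0,0,-10],[0.9,0,0,-0.056,0,0,-10],[0.9,0,0,0,0,0,0],[0.9,0,0,0,0,0,0]]]' >/dev/null; python3 st.py; python3 -m crank '[[[0.9,0,0,-0.056,0,0,-10],[0.9,0,0,0,0,0,0],[0.9,0,0,0,0,0,0]]]' >/dev/null; python3 st.py
python3 -m crank '[[[3,0,0,0,0,0,0],[3,0,0,0,0,0,0],[3,0,0,3,0,0,0],[3,0,0,4,0,0,0],[3,1,4.5,2,0,0,-10],[3,0.9,3.2,2,0,0,-10],[3,0,0,0,0,0,-10],[3,0,0,0,0,0,0]]]' >/dev/null; python3 st.py
python3 - <<'E'
from h import *
p,W=snap('w6.npz');print(lid(p,W))
for o in knobs(p,W,G):
    rr=np.hypot(W[...,0]-o[1][0],W[...,1]-o[1][1]);q=W[(rr<.026)&(W[...,2]>.112)&(W[...,2]<.14)&(p.max(-1)<90)];t=q[q[:,2]>np.percentile(q[:,2],95)-.002]
    e,v=np.linalg.eigh(np.cov(t[:,:2].T));print(o[0],o[1].round(4),'pca',np.degrees(np.arctan2(v[1,1],v[0,1])).round(1)%180,t[:,:2].mean(0).round(4),np.median(t[:,2]).round(5),np.percentile(q[:,2],90).round(5),len(t))
E
```

```text
t15.03 pos [43.   24.62 10.49] yaw 150.44 F [ 7. -2. -4.] T [-0.319 -1.293  0.069] j7 2.04 w 1.02 cm gf 31.1
t15.65 pos [43.13 24.5  10.33] yaw 120.34 F [11.5 -5.3 -6.6] T [-1.104 -2.41  -0.072] j7 1.53 w 1.02 cm gf 30.8
t16.02 pos [43.16 24.45 10.28] yaw 110.32 F [11.6 -7.  -5.2] T [-1.604 -2.608 -0.111] j7 1.36 w 1.02 cm gf 31.0
t17.02 pos [44.71 32.4  21.19] yaw 80.61 F [ 0.4 -0.7 -0.7] T [ 0.045 -0.03   0.022] j7 0.74 w 3.01 cm gf 0.0
[(5087, np.int64(2990), array([11.9,  3.2]), np.float64(101.16)), (4616, np.int64(2440), array([ 7.1, -3.8]), np.float64(96.98)), (3820, np.int64(3212), array([ 3.3, -0.3]), np.float64(90.13))]
A [0.5237 0.3011] pca 146.5 [0.5233 0.3021] 0.12181 0.12245 427
B [0.4659 0.3979] pca 46.5 [0.4657 0.3973] 0.12159 0.12226 502
C [0.4281 0.2435] pca 20.0 [0.4277 0.2433] 0.12163 0.12228 517
D [0.37   0.3397] pca 162.4 [0.3696 0.3398] 0.12131 0.12206 618
```

```bash
python3 -m crank '[[[3,2.56,-0.75,-2.5,0,0,-8],[3,2.56,-0.75,-2.5,0,0,-8],[3,2.6,-0.75,-2.5,0,0,-8],[3,0,0,-1.8,0,0,0],[3,0,0,-1.8,0,0,0],[3,0,0,0,0,0,0]]]' >/dev/null; python3 st.py
```

```text
t17.82 pos [52.3  30.12  9.95] yaw 56.68 F [-0.3  0.1  0.7] T [-0.013 -0.061  0.003] j7 0.50 w 3.00 cm gf 0.0
```

```bash
python3 -m crank '[[[3,0.08,0.03,0.2,0,0,0],[0.9,0,0,0,0,0,0],[0.9,0,0,0,0,0,0],[0.9,0,0,0,0,0,0],[0.9,0,0,0,0,0,0]]]' >/dev/null; python3 st.py; for i in 1 2 3; do python3 -m crank '[[[0.9,0,0,-0.045,0,0,-8],[0.9,0,0,0,0,0,0],[0.9,0,0,0,0,0,0]]]' >/dev/null; python3 st.py; done;  python3 - <<'E'
from h import *
p,W=snap('w7.npz');print(lid(p,W))
E
python3 -m crank '[[[3,0,0,0,0,0,0],[3,0,0,0,0,0,0],[3,0,0,3,0,0,0],[3,0,0,3,0,0,0],[3,-3.8,0.95,0,0,0,9.8],[3,-3.8,0.95,0,0,0,9.8],[3,-3.8,0.95,0,0,0,9.8],[3,-3.8,0.95,0,0,0,9.8],[3,0,0,0,0,0,0]]]' >/dev/null; python3 st.py
```

```text
t18.45 pos [52.56 30.14 10.4 ] yaw 56.52 F [-2.7 -1.7  6.9] T [-0.485  0.602  0.094] j7 0.50 w 1.03 cm gf 30.2
t18.82 pos [52.56 30.14 10.36] yaw 48.49 F [-3.1 -1.8  6.8] T [-0.408  0.684 -0.174] j7 0.37 w 1.04 cm gf 30.3
t19.20 pos [52.56 30.14 10.33] yaw 40.49 F [-4.2 -1.8  9.1] T [-0.49   0.767 -0.152] j7 0.24 w 1.04 cm gf 30.5
t19.57 pos [52.56 30.14 10.29] yaw 32.49 F [-4.1 -2.6  9.2] T [-0.57   0.836 -0.108] j7 0.11 w 1.04 cm gf 30.6
[(14141, np.int64(8669), array([-12.9,  -4.6]), np.float64(100.91)), (11198, np.int64(6284), array([-2.7,  0.5]), np.float64(96.8)), (9776, np.int64(8395), array([-2.6,  1.9]), np.float64(89.77))]
t20.75 pos [37.09 34.06 16.15] yaw 72.03 F [ 0.6 -0.6 -0.2] T [-0.031 -0.007 -0.018] j7 0.45 w 3.01 cm gf 0.0
```

```bash
python3 -m crank '[[[3,0.03,-0.03,-2,0,0,0],[3,0,0,-2,0,0,0],[3,0,0,-1.75,0,0,0],[3,0,0,0,0,0,0],[0.9,0,0,0,0,0,0],[0.9,0,0,0,0,0,0],[0.9,0,0,0,0,0,0],[0.9,0,0,0,0,0,0]]]' >/dev/null; python3 st.py; for i in 1 2; do python3 -m crank '[[[0.9,0,0,-0.045,0,0,-8],[0.9,0,0,0,0,0,0],[0.9,0,0,0,0,0,0]]]' >/dev/null; python3 st.py; done
python3 -m crank '[[[3,0,0,0,0,0,0],[3,0,0,0,0,0,0],[3,0,0,3,0,0,0],[3,0,0,3,0,0,0],[3,1.2,0.73,0,0,0,10],[3,1.2,0.73,0,0,0,10],[3,1.2,0.73,0,0,0,10],[3,1.2,0.73,0,0,0,10],[3,1.2,0.73,0,0,0,10],[3,1.2,0.73,0,0,0,10],[3,1.2,0.73,0,0,0,10],[3,1.2,0.73,0,0,0,10],[3,0,0,0,0,0,0]]]' >/dev/null; python3 st.py;   python3 - <<'E'
from h import *
p,W=snap('w8.npz');print(lid(p,W))
E
```

```text
t21.75 pos [37.43 33.87 10.46] yaw 71.66 F [-0.3 -4.8  6.6] T [-1.128  0.054  0.187] j7 0.47 w 1.02 cm gf 30.8
t22.12 pos [37.4  33.82 10.42] yaw 63.62 F [-2.8 -7.2  8.9] T [-1.615  0.423 -0.124] j7 0.33 w 1.00 cm gf 31.0
t22.50 pos [37.38 33.77 10.38] yaw 55.61 F [ -3.5 -10.6  12.5] T [-2.206  0.914 -0.034] j7 0.20 w 1.01 cm gf 31.5
t24.12 pos [47.   39.77 16.26] yaw 135.62 F [ 0.2  0.4 -0.1] T [-0.025  0.02  -0.011] j7 1.64 w 2.97 cm gf 0.0
[(8106, np.int64(4646), array([ 5.3, -1.8]), np.float64(100.56)), (7446, np.int64(4041), array([ 3.8, -1.6]), np.float64(96.53)), (6363, np.int64(5425), array([1.8, 0.4]), np.float64(89.56))]
```

```bash
python3 -m crank '[[[3,-0.17,0.03,-2,0,0,0.5],[3,-0.1,0,-2,0,0,0.5],[3,0,0,-1.75,0,0,0],[3,0,0,0,0,0,0],[0.9,0,0,0,0,0,0],[0.9,0,0,0,0,0,0],[0.9,0,0,0,0,0,0],[0.9,0,0,0,0,0,0]]]' >/dev/null; python3 st.py; for i in 1 2 3; do python3 -m crank '[[[0.9,0,0,-0.04,0,0,-7],[0.9,0,0,0,0,0,0],[0.9,0,0,0,0,0,0]]]' >/dev/null; python3 st.py; done
python3 -m crank '[[[3,0,0,0,0,0,0],[3,0,0,0,0,0,0],[3,0,0,3,0,0,0],[3,0,0,3,0,0,0],[3,-0.97,-3.8,0,0,0,-1.5],[3,-0.97,-3.8,0,0,0,-1.5],[3,-0.97,-3.8,0,0,0,-1.5],[3,-0.97,-3.8,0,0,0,-1.5],[3,0,0,0,0,0,0]]]' >/dev/null; python3 st.py
```

```text
t25.18 pos [46.71 39.82 10.63] yaw 136.70 F [-2.9  0.4  6.4] T [ 0.006  0.541 -0.045] j7 1.66 w 1.01 cm gf 31.2
t25.55 pos [46.71 39.82 10.59] yaw 129.69 F [-2.6  0.   6.2] T [-0.011  0.655 -0.153] j7 1.54 w 1.02 cm gf 31.3
t25.93 pos [46.71 39.82 10.56] yaw 122.69 F [-3.5  0.2  7.3] T [-0.159  0.683 -0.143] j7 1.43 w 1.06 cm gf 31.4
t26.30 pos [46.71 39.82 10.53] yaw 115.69 F [-3.7 -0.9  8.6] T [-0.238  0.791 -0.107] j7 1.31 w 1.02 cm gf 31.5
t27.43 pos [42.83 24.29 16.44] yaw 109.46 F [-0.   0.4 -0.6] T [0.046 0.051 0.006] j7 1.33 w 2.99 cm gf 0.0
```

```bash
python3 -m crank '[[[3,0,0.06,-2,0,0,0.5],[3,0,0,-2,0,0,0],[3,0,0,-1.85,0,0,0],[3,0,0,0,0,0,0],[0.9,0,0,0,0,0,0],[0.9,0,0,0,0,0,0],[0.9,0,0,0,0,0,0],[0.9,0,0,0,0,0,0]]]' >/dev/null; python3 st.py; for i in 1 2 3; do python3 -m crank '[[[0.9,0,0,-0.04,0,0,-7],[0.9,0,0,0,0,0,0],[0.9,0,0,0,0,0,0]]]' >/dev/null; python3 st.py; done
python3 -m crank '[[[3,0,0,0,0,0,0],[3,0,0,0,0,0,0],[3,0,0,3,0,0,0],[3,0,0,4,0,0,0],[3,1,4.5,2,0,0,0],[3,0.9,3.4,2,0,0,-5],[3,0,0,0,0,0,-5],[3,0,0,0,0,0,0]]]' >/dev/null; python3 st.py
cat > look.py <<'E'
from h import *
import sys
p,W=snap(sys.argv[1]);print(lid(p,W))
for o in knobs(p,W,G):
    rr=np.hypot(W[...,0]-o[1][0],W[...,1]-o[1][1]);q=W[(rr<.026)&(W[...,2]>.112)&(W[...,2]<.14)&(p.max(-1)<90)];t=q[q[:,2]>np.percentile(q[:,2],95)-.002]
    e,v=np.linalg.eigh(np.cov(t[:,:2].T));print(o[0],'pca',np.degrees(np.arctan2(v[1,1],v[0,1])).round(1)%180,t[:,:2].mean(0).round(4),np.median(t[:,2]).round(5),np.percentile(q[:,2],90).round(5),len(t))
E
python3 look.py w9.npz
```

```text
t28.43 pos [42.95 24.39 10.64] yaw 110.06 F [ 2.  -9.9  0.8] T [-2.183 -0.608 -0.012] j7 1.36 w 1.04 cm gf 30.4
t28.80 pos [42.96 24.37 10.61] yaw 103.04 F [  2.4 -10.8   0.9] T [-2.29  -0.594 -0.112] j7 1.24 w 1.03 cm gf 30.5
t29.18 pos [42.96 24.36 10.58] yaw 96.04 F [  2.7 -11.8   2.5] T [-2.475 -0.625 -0.154] j7 1.12 w 1.01 cm gf 30.6
t29.55 pos [42.97 24.34 10.55] yaw 89.03 F [  1.8 -12.3   4.7] T [-2.699 -0.419 -0.073] j7 1.00 w 1.04 cm gf 30.8
t30.55 pos [44.7  32.59 21.48] yaw 79.28 F [-0.1 -0.5 -0.4] T [-0.012 -0.012  0.002] j7 0.72 w 2.99 cm gf 0.0
[(4955, np.int64(2956), array([13.9,  1.4]), np.float64(100.11)), (4556, np.int64(2371), array([ 3.6, -3.3]), np.float64(96.11)), (3847, np.int64(3328), array([1.1, 0.1]), np.float64(89.25))]
A pca 122.3 [0.5239 0.3016] 0.12055 0.12125 402
B pca 25.30000000000001 [0.4656 0.3974] 0.12047 0.1212 484
C pca 178.7 [0.4274 0.2434] 0.12054 0.12119 493
D pca 145.8 [0.37   0.3396] 0.12038 0.12119 605
```

```bash
python3 -m crank '[[[3,1.55,-0.49,-1.5,0,0,-9.4],[3,1.55,-0.49,-1.5,0,0,-9.4],[3,1.55,-0.49,-1.5,0,0,-9.4],[3,1.55,-0.49,-1.5,0,0,-9.4],[3,1.55,-0.49,-1.5,0,0,-9.4],[3,0,0,-1.85,0,0,0],[3,0,0,-1.8,0,0,0],[3,0,0,0,0,0,0],[0.9,0,0,0,0,0,0],[0.9,0,0,0,0,0,0],[0.9,0,0,0,0,0,0],[0.9,0,0,0,0,0,0]]]' >/dev/null; python3 st.py; for i in 1 2; do python3 -m crank '[[[0.9,0,0,-0.045,0,0,-8],[0.9,0,0,0,0,0,0],[0.9,0,0,0,0,0,0]]]' >/dev/null; python3 st.py; done
python3 -m crank '[[[3,0,0,0,0,0,0],[3,0,0,0,0,0,0],[3,0,0,3,0,0,0],[3,0,0,3,0,0,0],[3,-3.8,0.97,0,0,0,9.8],[3,-3.8,0.97,0,0,0,9.8],[3,-3.8,0.97,0,0,0,9.8],[3,-3.8,0.97,0,0,0,9.8],[3,0,0,0,0,0,0]]]' >/dev/null; python3 st.py
```

```text
t32.10 pos [52.51 30.14 10.38] yaw 32.22 F [1.7 3.9 1.8] T [ 0.742 -0.494  0.011] j7 0.11 w 1.03 cm gf 32.1
t32.48 pos [52.52 30.15 10.34] yaw 24.36 F [2.9 4.5 4.6] T [ 0.961 -0.461 -0.127] j7 -0.02 w 1.02 cm gf 32.7
t32.85 pos [52.52 30.15 10.3 ] yaw 16.35 F [2.8 4.1 5.4] T [ 0.974 -0.397 -0.095] j7 -0.15 w 1.03 cm gf 32.8
t33.98 pos [36.98 34.02 16.18] yaw 55.78 F [0.6 0.1 0.2] T [-0.001 -0.03  -0.022] j7 0.18 w 3.03 cm gf 0.0
```

```bash
python3 -m crank '[[[3,0.04,-0.02,-2,0,0,0],[3,0,0,-2,0,0,0],[3,0,0,-1.8,0,0,0],[3,0,0,0,0,0,0],[0.9,0,0,0,0,0,0],[0.9,0,0,0,0,0,0],[0.9,0,0,0,0,0,0],[0.9,0,0,0,0,0,0]]]' >/dev/null; python3 st.py; for i in 1 2; do python3 -m crank '[[[0.9,0,0,-0.045,0,0,-7.5],[0.9,0,0,0,0,0,0],[0.9,0,0,0,0,0,0]]]' >/dev/null; python3 st.py; done
python3 -m crank '[[[3,0,0,0,0,0,0],[3,0,0,0,0,0,0],[3,0,0,3,0,0,0],[3,0,0,3,0,0,0],[3,1.2,0.74,0,0,0,9],[3,1.2,0.74,0,0,0,9],[3,1.2,0.74,0,0,0,9],[3,1.2,0.74,0,0,0,9],[3,1.2,0.74,0,0,0,9],[3,1.2,0.74,0,0,0,9],[3,1.2,0.74,0,0,0,9],[3,1.2,0.74,0,0,0,4],[3,0,0,0,0,0,0]]]' >/dev/null; python3 st.py;   python3 look.py w10.npz
```

```text
t34.98 pos [37.31 33.82 10.48] yaw 55.34 F [-2.9 -4.7  4.5] T [-1.264  0.679  0.038] j7 0.20 w 1.01 cm gf 29.4
t35.35 pos [37.28 33.78 10.44] yaw 47.82 F [-5.  -8.1  8.6] T [-1.759  1.11  -0.086] j7 0.07 w 1.05 cm gf 29.9
t35.73 pos [37.25 33.76 10.4 ] yaw 40.32 F [ -7.2 -10.1  12. ] T [-2.197  1.58  -0.052] j7 -0.06 w 1.02 cm gf 30.4
t37.35 pos [46.97 39.87 16.32] yaw 107.34 F [-0.6 -1.  -0.2] T [-0.012  0.     0.027] j7 1.17 w 3.01 cm gf 0.0
[(6751, np.int64(3845), array([ 6.4, -3.7]), np.float64(99.69)), (6959, np.int64(3801), array([ 4.5, -2.1]), np.float64(95.76)), (5860, np.int64(5033), array([ 1.5, -0.1]), np.float64(88.83))]
A pca 106.4 [0.524  0.3023] 0.11987 0.12046 540
B pca 25.099999999999994 [0.4624 0.3964] 0.12041 0.12106 706
C pca 178.9 [0.4277 0.2438] 0.12034 0.12099 598
D pca 130.2 [0.3702 0.3398] 0.11977 0.12053 930
```

```bash
python3 -m crank '[[[3,-0.15,-0.05,-2,0,0,4],[3,-0.1,0,-2,0,0,3.8],[3,0,0,-1.8,0,0,0],[3,0,0,0,0,0,0],[0.9,0,0,0,0,0,0],[0.9,0,0,0,0,0,0],[0.9,0,0,0,0,0,0],[0.9,0,0,0,0,0,0]]]' >/dev/null; python3 st.py; for i in 1 2; do python3 -m crank '[[[0.9,0,0,-0.04,0,0,-8],[0.9,0,0,0,0,0,0],[0.9,0,0,0,0,0,0]]]' >/dev/null; python3 st.py; done
```

```text
t38.40 pos [46.69 39.83 10.61] yaw 115.18 F [-1.  -1.3  7.2] T [-0.32   0.267  0.052] j7 1.31 w 0.99 cm gf 31.1
t38.77 pos [46.69 39.83 10.57] yaw 107.16 F [-1.8 -2.1  6.2] T [-0.335  0.318 -0.137] j7 1.18 w 1.04 cm gf 31.2
t39.15 pos [46.69 39.84 10.54] yaw 99.17 F [-0.4 -2.   7.3] T [-0.437  0.386 -0.139] j7 1.05 w 1.04 cm gf 31.3
```

```bash
python3 -m crank '[[[3,0,0,0,0,0,0],[3,0,0,0,0,0,0],[3,0,0,3,0,0,0],[3,0,0,3,0,0,0],[3,-0.97,-3.87,0,0,0,-2.5],[3,-0.97,-3.87,0,0,0,-2.5],[3,-0.97,-3.85,0,0,0,-2.5],[3,-0.97,-3.85,0,0,0,-2.7],[3,0,0,0,0,0,0],[3,-0.02,0.12,-2,0,0,0],[3,0,0,-2,0,0,0],[3,0,0,-1.85,0,0,0],[3,0,0,0,0,0,0],[0.9,0,0,0,0,0,0],[0.9,0,0,0,0,0,0],[0.9,0,0,0,0,0,0],[0.9,0,0,0,0,0,0]]]' >/dev/null; python3 st.py;for i in 1 2; do python3 -m crank '[[[0.9,0,0,-0.04,0,0,-8],[0.9,0,0,0,0,0,0],[0.9,0,0,0,0,0,0]]]' >/dev/null; python3 st.py; done
```

```text
t41.27 pos [42.79 24.33 10.67] yaw 88.92 F [-1.2 -7.4  4. ] T [-1.617  0.372 -0.063] j7 1.00 w 1.02 cm gf 29.7
t41.65 pos [42.79 24.34 10.63] yaw 80.91 F [-2.1 -7.9  4.6] T [-1.627  0.46  -0.17 ] j7 0.86 w 1.02 cm gf 29.8
t42.02 pos [42.8  24.35 10.6 ] yaw 72.91 F [-2.  -7.7  5. ] T [-1.66   0.388 -0.168] j7 0.73 w 1.01 cm gf 29.9
```

```bash
python3 -m crank '[[[3,0,0,0,0,0,0],[3,0,0,0,0,0,0],[3,0,0,3,0,0,0],[3,0,0,4,0,0,0],[3,1,4.6,2,0,0,0],[3,0.9,3.6,2,0,0,0],[3,0,0,0,0,0,0]]]' >/dev/null; python3 st.py;python3 look.py w11.npz
```

```text
t42.90 pos [44.67 33.04 21.66] yaw 73.22 F [ 0.4  0.2 -0.2] T [-0.021 -0.011 -0.091] j7 0.62 w 3.01 cm gf 0.0
[(4748, np.int64(2854), array([13.6,  5. ]), np.float64(99.52)), (4534, np.int64(2351), array([ 5.1, -2.3]), np.float64(95.45)), (3775, np.int64(3250), array([1.9, 0.2]), np.float64(88.61))]
A pca 106.6 [0.5242 0.3015] 0.11973 0.12036 377
B pca 8.900000000000006 [0.4653 0.3974] 0.1197 0.12046 484
C pca 162.9 [0.4275 0.2437] 0.1197 0.1204 479
D pca 130.4 [0.3696 0.3402] 0.11969 0.12042 590
```

```bash
python3 -m crank '[[[3,1.31,-0.483,-1.3,0,0,-9.4],[3,1.31,-0.483,-1.3,0,0,-9.4],[3,1.31,-0.483,-1.3,0,0,-9.4],[3,1.31,-0.483,-1.3,0,0,-9.4],[3,1.31,-0.483,-1.3,0,0,-9.4],[3,1.31,-0.483,-1.3,0,0,-9.4],[3,0,0,-1.8,0,0,0],[3,0,0,-1.75,0,0,0],[3,0,0,0,0,0,0],[0.9,0,0,0,0,0,0],[0.9,0,0,0,0,0,0],[0.9,0,0,0,0,0,0],[0.9,0,0,0,0,0,0]]]' >/dev/null; python3 st.py; python3 -m crank '[[[0.9,0,0,-0.02,0,0,-4]]]' >/dev/null; python3 st.py; python3 -m crank '[[[0.9,0,0,-0.02,0,0,-4]]]' >/dev/null; python3 st.py;  python3 -m crank '[[[0.9,0,0,0,0,0,0],[0.9,0,0,0,0,0,0]]]' >/dev/null; python3 st.py
```

```text
t44.58 pos [52.6  29.84 10.23] yaw 16.63 F [ 4.5  2.  -4.3] T [ 0.423 -0.947 -0.015] j7 -0.13 w 1.01 cm gf 31.9
t44.70 pos [52.59 29.84 10.22] yaw 12.59 F [ 4.   1.5 -2.9] T [ 0.272 -0.599  0.279] j7 -0.19 w 1.03 cm gf 32.3
t44.83 pos [52.57 29.84 10.2 ] yaw 8.54 F [ 2.3  0.6 -2. ] T [ 0.192 -0.36   0.329] j7 -0.26 w 1.02 cm gf 32.5
t45.08 pos [52.57 29.84 10.2 ] yaw 8.70 F [3.8 1.9 0.3] T [ 0.374 -0.49  -0.079] j7 -0.25 w 1.05 cm gf 32.6
```

```bash
python3 -m crank '[[[3,0,0,0,0,0,0],[3,0,0,0,0,0,0],[3,0,0,3,0,0,0],[3,0,0,3,0,0,0],[3,-3.88,1.03,0,0,0,8],[3,-3.88,1.03,0,0,0,8],[3,-3.88,1.03,0,0,0,8],[3,-3.88,1.03,0,0,0,8],[3,0,0,0,0,0,0],[3,0,0,-2,0,0,0],[3,0,0,-2,0,0,0],[3,0,0,-1.75,0,0,0],[3,0,0,0,0,0,0],[0.9,0,0,0,0,0,0],[0.9,0,0,0,0,0,0],[0.9,0,0,0,0,0,0],[0.9,0,0,0,0,0,0]]]' >/dev/null; python3 st.py; python3 -m crank '[[[0.9,0,0,-0.02,0,0,-4]]]' >/dev/null; python3 st.py
```

```text
t47.20 pos [37.06 33.92 10.45] yaw 40.57 F [ 1.3 -2.4  5.2] T [-0.41  -0.36  -0.078] j7 -0.05 w 1.02 cm gf 31.5
t47.33 pos [37.06 33.92 10.44] yaw 36.54 F [ 1.3 -3.4  7.9] T [-0.68  -0.207  0.287] j7 -0.12 w 1.03 cm gf 31.9
```

```bash
python3 -m crank '[[[0.9,0,0,-0.02,0,0,-3.5]]]' >/dev/null; python3 st.py;  python3 -m crank '[[[0.9,0,0,0,0,0,0],[0.9,0,0,0,0,0,0]]]' >/dev/null; python3 st.py
python3 -m crank '[[[3,0,0,0,0,0,0],[3,0,0,0,0,0,0],[3,0,0,3,0,0,0],[3,0,0,3,0,0,0],[3,1.37,0.84,0,0,0,9.4],[3,1.37,0.84,0,0,0,9.4],[3,1.37,0.84,0,0,0,9.4],[3,1.37,0.84,0,0,0,9.4],[3,1.37,0.84,0,0,0,9.4],[3,1.37,0.84,0,0,0,9.4],[3,1.37,0.84,0,0,0,9.4],[3,0,0,0,0,0,0]]]' >/dev/null; python3 st.py;   python3 look.py w12.npz
```

```text
t47.45 pos [37.06 33.92 10.42] yaw 32.99 F [-0.2 -3.2  9.1] T [-0.818 -0.071  0.354] j7 -0.18 w 1.06 cm gf 32.2
t47.70 pos [37.06 33.92 10.42] yaw 33.09 F [ 0.7 -2.5  9.2] T [-0.733 -0.138  0.121] j7 -0.18 w 1.02 cm gf 31.9
t49.20 pos [46.61 39.79 16.27] yaw 98.85 F [ 0.3 -0.1  0.1] T [ 0.008 -0.053 -0.015] j7 1.04 w 2.99 cm gf 0.0
[(6285, np.int64(3525), array([11.5, -5.8]), np.float64(99.14)), (6736, np.int64(3699), array([ 4.9, -2.4]), np.float64(95.29)), (5706, np.int64(4908), array([ 1.3, -0.5]), np.float64(88.32))]
A pca 102.4 [0.5243 0.2979] 0.11929 0.11991 392
B pca 8.599999999999994 [0.4619 0.3975] 0.11958 0.12026 731
C pca 162.2 [0.4272 0.2441] 0.11955 0.1202 563
D pca 123.2 [0.3698 0.3404] 0.11934 0.12004 892
```

```bash
python3 -m crank '[[[3,0.05,0.03,-2,0,0,0],[3,0.03,0,-2,0,0,0],[3,0,0,-1.75,0,0,0],[3,0,0,0,0,0,0],[0.9,0,0,0,0,0,0],[0.9,0,0,0,0,0,0],[0.9,0,0,0,0,0,0],[0.9,0,0,0,0,0,0]]]' >/dev/null; python3 st.py; python3 -m crank '[[[0.9,0,0,-0.02,0,0,-4]]]' >/dev/null; python3 st.py; python3 -m crank '[[[0.9,0,0,-0.02,0,0,-4]]]' >/dev/null; python3 st.py
```

```text
t50.25 pos [46.7  39.84 10.67] yaw 98.88 F [-1.5 -1.4  6.5] T [-0.373  0.426 -0.016] j7 1.05 w 1.00 cm gf 31.0
t50.38 pos [46.7  39.84 10.66] yaw 94.83 F [-1.9 -1.2  6.6] T [-0.461  0.435  0.273] j7 0.99 w 1.04 cm gf 31.2
t50.50 pos [46.7  39.84 10.64] yaw 90.78 F [-1.8 -2.1  8.7] T [-0.513  0.496  0.357] j7 0.92 w 1.03 cm gf 31.4
```

```bash
python3 -m crank '[[[0.9,0,0,0,0,0,0],[0.9,0,0,0,0,0,0]]]' >/dev/null; python3 st.py; python3 -m crank '[[[3,0,0,0,0,0,0],[3,0,0,0,0,0,0],[3,0,0,3,0,0,0],[3,0,0,3,0,0,0],[3,-0.98,-3.87,0,0,0,-4.5],[3,-0.98,-3.87,0,0,0,-4.5],[3,-0.98,-3.85,0,0,0,-4.5],[3,-0.97,-3.85,0,0,0,-4.5],[3,0,0,0,0,0,0],[3,0.04,0.1,-2,0,0,0],[3,0,0,-2,0,0,0],[3,0,0,-1.85,0,0,0],[3,0,0,0,0,0,0],[0.9,0,0,0,0,0,0],[0.9,0,0,0,0,0,0],[0.9,0,0,0,0,0,0],[0.9,0,0,0,0,0,0]]]' >/dev/null; python3 st.py;for i in 1 2; do python3 -m crank '[[[0.9,0,0,-0.02,0,0,-4]]]' >/dev/null; python3 st.py; done
```

```text
t50.75 pos [46.7  39.84 10.64] yaw 90.89 F [-2.1 -2.   8.3] T [-0.515  0.529  0.041] j7 0.92 w 1.03 cm gf 31.2
t52.88 pos [42.78 24.36 10.76] yaw 72.84 F [-4.8 -6.7  4.6] T [-1.546  0.916 -0.113] j7 0.73 w 1.01 cm gf 29.5
t53.00 pos [42.78 24.36 10.75] yaw 68.80 F [-3.9 -6.7  5.9] T [-1.56   0.89   0.222] j7 0.66 w 1.00 cm gf 29.7
t53.12 pos [42.79 24.36 10.74] yaw 64.75 F [-4.2 -7.3  7.1] T [-1.633  0.977  0.327] j7 0.59 w 1.03 cm gf 29.8
```

```bash
python3 -m crank '[[[3,0,0,0,0,0,0],[3,0,0,0,0,0,0],[3,0,0,3,0,0,0],[3,0,0,4,0,0,0],[3,1,4.5,2,0,0,-9],[3,0.9,3.4,2,0,0,-9],[3,0,0,0,0,0,0]]]' >/dev/null; python3 st.py;python3 look.py w13.npz
```

```text
t54.00 pos [44.72 32.72 21.8 ] yaw 47.06 F [-1.1 -0.  -1. ] T [-0.049 -0.003  0.038] j7 0.18 w 3.03 cm gf 0.0
[(4677, np.int64(2696), array([ 5.6, -5.8]), np.float64(99.19)), (4471, np.int64(2384), array([ 5.9, -3.6]), np.float64(95.15)), (3765, np.int64(3202), array([0.6, 0.1]), np.float64(88.33))]
A pca 113.0 [0.5262 0.287 ] 0.11917 0.11989 105
B pca 0.6999999999999886 [0.4659 0.3977] 0.11932 0.12006 532
C pca 155.1 [0.4272 0.2438] 0.11938 0.12008 401
D pca 123.4 [0.3698 0.3402] 0.1194 0.12006 558
```

```bash
python3 -m crank '[[[3,1.92,-0.64,-2,0,0,-9.6],[3,1.92,-0.64,-2,0,0,-9.6],[3,1.92,-0.64,-2,0,0,-9.6],[3,1.92,-0.62,-2,0,0,-9.6],[3,0,0,-1.8,0,0,0],[3,0,0,-1.6,0,0,0],[3,0,0,0,0,0,0],[0.9,0,0,0,0,0,0],[0.9,0,0,0,0,0,0],[0.9,0,0,0,0,0,0],[0.9,0,0,0,0,0,0]]]' >/dev/null; python3 st.py; python3 -m crank '[[[0.9,0,0,-0.01,0,0,-2]]]' >/dev/null; python3 st.py;python3 -m crank '[[[0.9,0,0,-0.01,0,0,-2]]]' >/dev/null; python3 st.py
```

```text
t55.42 pos [52.54 29.91 10.36] yaw 8.55 F [ 7.7  2.2 -7. ] T [ 0.52  -1.704  0.063] j7 -0.25 w 1.03 cm gf 32.1
t55.55 pos [52.54 29.91 10.36] yaw 6.53 F [ 7.1  2.4 -6.6] T [ 0.477 -1.483  0.299] j7 -0.29 w 1.04 cm gf 32.5
t55.67 pos [52.53 29.91 10.35] yaw 4.51 F [ 7.7  2.4 -4.7] T [ 0.467 -1.408  0.317] j7 -0.32 w 1.00 cm gf 32.5
```

```bash
python3 -m crank '[[[3,0,0,0,0,0,0],[3,0,0,0,0,0,0],[3,0,0,3,0,0,0],[3,0,0,3,0,0,0],[3,-3.85,1,0,0,0,7.2],[3,-3.85,1,0,0,0,7.2],[3,-3.85,1,0,0,0,7.2],[3,-3.85,1,0,0,0,7.2],[3,0,0,0,0,0,0],[3,0,0,-2,0,0,0],[3,0,0,-2,0,0,0],[3,0,0,-1.8,0,0,0],[3,0,0,0,0,0,0],[0.9,0,0,0,0,0,0],[0.9,0,0,0,0,0,0],[0.9,0,0,0,0,0,0],[0.9,0,0,0,0,0,0]]]' >/dev/null; python3 st.py; python3 -m crank '[[[0.9,0,0,-0.01,0,0,-2]]]' >/dev/null; python3 st.py
```

```text
t57.80 pos [37.07 33.87 10.53] yaw 33.27 F [ 4.1 -0.2  6.7] T [-0.18  -0.822  0.012] j7 -0.17 w 1.02 cm gf 32.2
t57.92 pos [37.07 33.87 10.53] yaw 31.26 F [ 2.8 -2.2  8.1] T [-0.371 -0.685  0.326] j7 -0.20 w 1.01 cm gf 32.6
```

D is firm at about 45 N, so I release, lift clear and check.

```bash
python3 -m crank '[[[3,0,0,0,0,0,0],[3,0,0,0,0,0,0],[3,0,0,3,0,0,0],[3,0,0,4,0,0,0],[3,3,-0.8,3,0,0,0],[3,4,-0.8,2,0,0,0],[3,0,0,0,0,0,0],[3,0,0,0,0,0,0]]]' >/dev/null; python3 st.py;python3 look.py w14.npz; python3 -c "
from workcell import job;print(job.hand_in())"
```

```text
t58.92 pos [43.89 32.25 22.35] yaw 31.33 F [-0.5  0.5  0.3] T [ 0.028  0.025 -0.035] j7 -0.09 w 2.98 cm gf 0.0
[(4467, np.int64(2552), array([ 6.5, -5.5]), np.float64(99.18)), (4342, np.int64(2320), array([ 3.4, -3.5]), np.float64(95.18)), (3648, np.int64(3108), array([0.2, 0.7]), np.float64(88.23))]
A pca 100.1 [0.5235 0.3115] 0.11929 0.11997 205
B pca 1.3000000000000114 [0.4662 0.3978] 0.11927 0.12001 536
C pca 130.0 [0.413  0.2499] 0.11905 0.11978 74
D pca 122.1 [0.3701 0.3396] 0.11931 0.12007 547
the job is handed in; nothing more can be done
None
```

The lid is clamped down and the job was handed in at about 59 s: it measures level and about 3 mm into the rubber (the steel stop), and each knob felt firm at roughly 40–55 N; hand-in returned no verdict.

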